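# Check a plugged bamboo tube with the infrared thermometer

## Task

Pick up the infrared thermometer from its wooden cradle and take a reading of the glued plug in the thicker of the two mounted bamboo tubes: hold the nozzle about 7 cm in front of the plugged end (the one on the cradle's side), pointing squarely at its centre, and keep it still for two seconds without touching either tube or stand. Then lay the thermometer back in its cradle the way it lay, let go, and leave the glue bottle, hammer and bamboo cup where they are.

Things in the scene. Friction and masses are not known exactly. Their poses are not given: they have to be found in the camera images.
- thermometer: Stick-shaped infrared thermometer, 170 mm long, 0.2 kg. Origin on its axis at mid-height; x forward along its line of sight, z up (screen and button side). Grey box body 36 mm wide (y), 30 mm high (z), from x = -85 to +55 mm, then a black nozzle tapering from 30 to 22 mm diameter, to x = +85 mm. It starts level in the cradle, axis 55 mm above the bench.
- nozzle (a point): Centre of the nozzle's front face, 85 mm ahead of the thermometer's origin; axes as the thermometer's (x is the line of sight).
- cradle: Fixed wooden cradle, origin under its centre on the bench, x along its length. Base 150 x 80 x 10 mm; two saddles 14 mm long at x = -45 and +45 mm (76 mm free between, for gripping), flat seats 40 mm above the bench, leaning side lips up to 60 mm high, about 46 mm apart at the seat, wider above. The thermometer lies with its origin 55 mm over the cradle's, x along x.
- thick_tube: The thicker bamboo tube, 64 mm diameter, 180 mm long, lying level and fixed on a wooden stand (base 130 x 80 mm). Origin on the bench under the middle of the tube; the tube's axis is along x, 120 mm above the bench. The plugged end is at x = -90 mm and looks to -x, towards the side where the cradle is.
- thick_tube_end (a point): Centre of the plugged end of the thicker tube (pale wooden plug, 3 mm recessed), 120 mm above the bench; axes as thick_tube (x points into the tube, so the thermometer aims along +x).
- thin_tube: The thinner bamboo tube, 36 mm diameter, 180 mm long, fixed on a similar stand (base 130 x 60 mm), axis also 120 mm above the bench, origin and axes as for the thicker tube. Not to be read.
- glue_bottle: White glue bottle with a pointed tip, 38 mm diameter, 125 mm high, standing loose; origin at the centre of its underside. Bystander.
- hammer: Hammer lying loose on the bench, 260 mm long, along its x, origin near its middle. Bystander.
- bamboo_cup: Bamboo cup standing loose, 68 mm diameter, 85 mm high; origin at the centre of its underside. Bystander.
Mind the look-alikes: they are no part of the job. What is shaped like the thermometer but green or yellow is not meant. Leave any blue look-alike of the thick_tube alone.

How it is judged:
On the way:
1. Thermometer still for 1.5 s, nozzle 30-120 mm before the thicker tube's plugged end, line of sight within 20 mm of its centre (sideways, up/down) and 0.35 rad of the tube's axis (x of thick_tube_end in the frame of nozzle between 0.03 and 0.12 m and y of thick_tube_end in the frame of nozzle between -0.02 and 0.02 m and z of thick_tube_end in the frame of nozzle between -0.02 and 0.02 m and angle between the x axis of thermometer and the x axis of thick_tube, either way round below 0.35 rad and x of nozzle in the frame of thick_tube_end below -0.02 m and linear speed of thermometer below 0.025 m/s and angular speed of thermometer below 0.25 rad/s), for 1.5 s.
At the end, for the whole second after the job is handed in: The thermometer lies released and at rest in its cradle as at the start: origin within 25 mm lengthwise and 12 mm sideways of the cradle's, 48 to 62 mm above the bench, length within 0.17 rad of the cradle's, nozzle to the cradle's +x side, screen up within 0.17 rad (x of thermometer in the frame of cradle between -0.025 and 0.025 m and y of thermometer in the frame of cradle between -0.012 and 0.012 m and z of thermometer in the frame of cradle between 0.048 and 0.062 m and angle between the x axis of thermometer and the x axis of cradle, either way round below 0.17 rad and linear speed of thermometer below 0.02 m/s and angular speed of thermometer below 0.2 rad/s and x of nozzle in the frame of cradle above 0.04 m and angle between thermometer's own z axis and vertical below 0.17 rad); the robot touches nothing.
It fails at once if The thermometer touches a bamboo tube or its stand (contact force between thermometer and thick_tube above 0.5 N or contact force between thermometer and thin_tube above 0.5 N).
It fails at once if The robot touches a bamboo tube or its stand (contact force between any of the arm, the fingers and thick_tube above 0.5 N or contact force between any of the arm, the fingers and thin_tube above 0.5 N).
It fails at once if The glue bottle, the hammer or the bamboo cup is shifted by more than 30 mm (distance of any of glue_bottle, hammer, bamboo_cup from where it was at the start of the episode above 0.03 m).
It also fails if it takes over 45 s, if anything falls off the work surface, if the arm or the gripper's body presses on something with over 40 N, if the wrist force passes 120 N, or if a joint passes its speed limit or range.

## Robot

A 6-joint arm with a two-finger parallel gripper is mounted at the origin on the work surface. World frame = base frame: x ahead of the robot, y to its left, z up, the work surface at z = 0. Lengths are in m, angles in rad, forces in N, time in s.
With the tool pointing down it reaches from about 0.35 to 0.85 m from the base axis. Payload 8.1 kg.
Tool frame: the origin (TCP) lies at the very end of the fingers, on their centre line; the grasp point (between the pads) lies 19 mm behind it; z points along the fingers, y is the line along which they close (so a half turn about z gives the same grasp; the last joint's range is limited). The gripper opens to 93 mm and grips with 3 to 60 N. Pads are 15 mm wide; open, the fingers measure 128 mm over their backs; the gripper's body (75 mm by 188 mm) begins 65 mm behind the grasp point.
Start: joints at [-1.229, 0.13, 1.488, -0, 1.523, -0.085], TCP at [0.248, -0.546, 0.219] pointing down, gripper open.
Joint ranges: [-2.96, 2.96], [-0.89, 2.26], [0.02, 2.5], [-1.34, 4.48], [0, 2.73], [-2.66, 2.66]. Speed limits (rad/s): [2.39, 2.39, 2.79, 3.14, 3.14, 3.14].

## Interface

Orientations are given as a rotation vector (axis times angle).
In Python, from plant import robot, imaging gives the robot as it stands.
- The arm moves only by the tool jog_arm, never from a script. Its argument "rows" is a list of rows, each a list of 2 entries, a list of its own where there are three numbers: the shift along the tool's x, y, z each as a share of 0.2 m, from -1 to 1, then the turn, a rotation vector about the tool's x, y, z each as a share of pi/2 rad, from -1 to 1. A call has 1 to 5 rows; each row is the pose to reach, as a shift and turn from the pose commanded when the call began, along the tool's axes at that moment; what a row does not reach only later rows make up. A row lasts 1/10 s, in which the tool goes at most 50 mm and 8.59 degrees, less where a joint would pass 70% of its speed; a pose out of reach is approached as far as the arm can. A call with a number of a shift or a turn outside -1 to 1 is refused whole. A call with a gripper value outside its range is refused whole. "hand" is the closure, from -1 (fully open) to 1 (shut), set as the call begins (left out, the last holds). The fingers move at their own pace and stop on an object; "squeeze" is the grip in N (left out, the last holds). Time passes only in rows, so rows that repeat a pose let the fingers close. It gives the time, the measured TCP pose, the force, the opening and the grip force at its end, in the units of the state.
- robot.read_state(): the state, without advancing time (a new reading comes with each control period).
- imaging.read_camera(name): name is "side" or "top"; returns a dict with "frame" (420x560x3 uint8, red, green, blue), "vertical_fov" (degrees; the focal length in pixels is half the picture's height over the tangent of half this angle, whatever the lens; pixels are square), "cx", "cy" (the principal point, pixels), "k1" (the pictures are not rectified: a ray, as slopes to the right and down, at radius r is drawn at 1 + k1 r^2 times it, then the intrinsics apply), "R" (3x3) and "t" (3): a world point X has camera coordinates R X + t. Camera axes: x right, y down, z forward; pixel columns grow to the right and rows downward; lengths in m; the calibration is good to about 2 mm. A picture is of the moment at which its call begins. There is no depth.
- robot.close_job(): hands the job in; it is judged then, once.
The state is a dict: "t": time; "q": joint angles; "dq": joint speeds; "joint_torque": joint torques, N m; "tool_pos": TCP position; "orientation": TCP orientation; "force": force on the tool from outside, world axes, zero at the start; "wrist_torque": the same for the moment, N m; "opening": finger opening in m; "gripper_force": force on a finger pad.
Only numpy, scipy, OpenCV 4.12 (cv2) and the standard library are available. Lean on these libraries where they do the work, as an engineer would, in place of code of your own. Each camera call takes 0.05 s, during which the arm holds its last target. There are 200 camera calls.

## Working session

There is one attempt and no reset: what is moved stays moved. The work goes in short steps, Python scripts to look and compute and a tool call to move; the robot and the scene stay as the last step left them, time stands still between calls to the robot, and variables do not carry over. Pictures are saved under pics/ and viewed, at most 10 in all, crops included, and the job is handed in when it is done.

Besides the shell and the picture viewer there is one more tool, called after "Request:" as name(argument=value, ...), one argument or row to a line, values as JSON. jog_arm: Moves the arm, as the interface text tells. Its arguments: {"type":"object","properties":{"rows":{"type":"array"},"hand":{"type":"number"},"squeeze":{"type":"number"}},"required":["rows"]}

```bash
mkdir -p pics; cat > h.py <<'E'
import numpy as np, cv2, json
from plant import robot, imaging
def snap(n):
    c=imaging.read_camera(n); return c
def K(c):
    h=c["frame"].shape[0]; f=h/2/np.tan(np.radians(c["vertical_fov"])/2)
    return np.array([[f,0,c["cx"]],[0,f,c["cy"]],[0,0,1.]]), np.array([c["k1"],0,0,0.])
def proj(c,P):
    k,d=K(c); R=np.array(c["R"]);r,_=cv2.Rodrigues(R)
    return cv2.projectPoints(np.float64(P).reshape(-1,1,3),r,np.float64(c["t"]),k,d)[0].reshape(-1,2)
def back(c,px,z):
    k,d=K(c); R=np.array(c["R"]);t=np.array(c["t"])
    u=cv2.undistortPoints(np.float64(px).reshape(-1,1,2),k,d).reshape(-1,2)
    ray=np.c_[u,np.ones(len(u))]@R; o=-R.T@t
    return o+ray*((z-o[2])/ray[:,2])[:,None]
E
python3 - <<'E'
from h import *
for n in("top","side"):
    c=snap(n); cv2.imwrite(f"pics/{n}0.png",c["frame"][:,:,::-1]); np.save(n+".npy",c,allow_pickle=True)
    print(n,c["vertical_fov"],c["k1"],-np.array(c["R"]).T@c["t"],np.array(c["R"]).round(2).tolist())
s=robot.read_state();print(s["t"],s["tool_pos"],s["orientation"],s["opening"])
E
```

```text
top 49.81262178256844 -0.07199121885193673 [0.42867336 0.06439757 1.1564932 ] [[-0.01, -1.0, 0.03], [-0.99, 0.01, -0.12], [0.12, -0.03, -0.99]]
side 51.27541291212417 -0.10819238705439807 [0.11079147 0.96625298 0.91318685] [[-0.91, -0.41, -0.01], [-0.25, 0.58, -0.77], [0.32, -0.7, -0.63]]
0.1 [ 0.24823063 -0.54567303  0.21768205] [-3.06869934e+00 -6.64977081e-01  3.19684586e-04] 0.09291203807095866
```

View pics/top0.png

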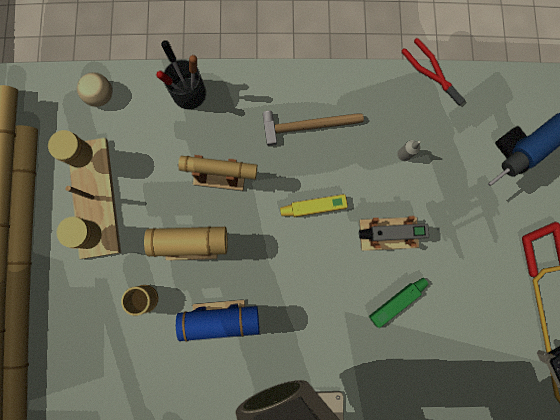

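View pics/side0.png

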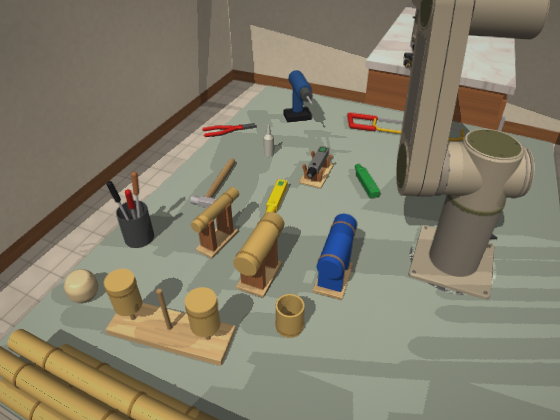

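The top view shows the grey thermometer in its cradle at about (393,232), with the nozzle pointing left to (360,235). The thick tube spans (145–227, 242), with its plugged end at about (227,240). I'll crop in to measure these.

```bash
python3 - <<'E'
from h import *
c=np.load("top.npy",allow_pickle=True).item(); f=c["frame"][:,:,::-1]
a=cv2.resize(f[205:265,350:450],None,fx=8,fy=8,interpolation=cv2.INTER_CUBIC)
cv2.imwrite("pics/c1.png",a)
b=cv2.resize(f[215:265,135:245],None,fx=7,fy=7,interpolation=cv2.INTER_CUBIC)
cv2.imwrite("pics/c2.png",b)
E
```

```text
(no output)
```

View pics/c1.png

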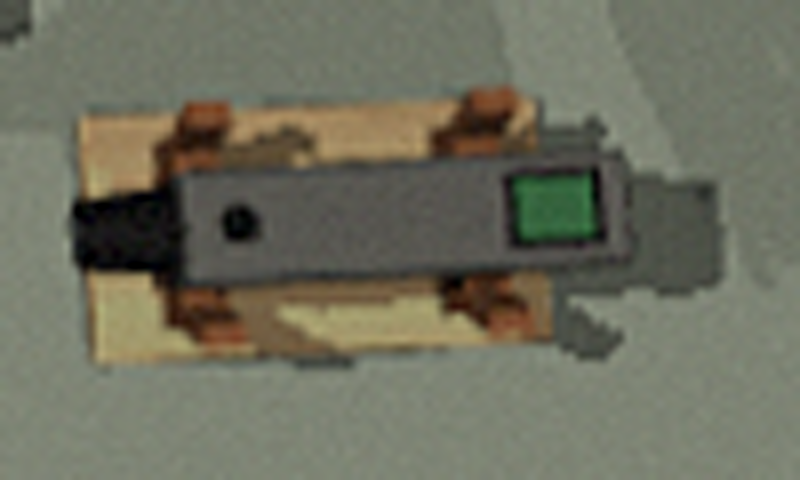

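View pics/c2.png

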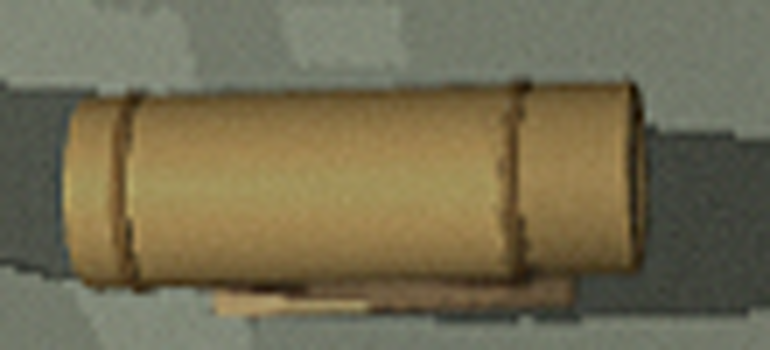

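The crops give clear corners. In c1, the body's top face has its left edge from (180,172) to (188,283) and its right edge from (622,152) to (630,262), with the nozzle tip at (73,235). In c2, the tube's plugged-end rim runs from (632,85) to (642,272).

```bash
python3 - <<'E'
from h import *
c=np.load("top.npy",allow_pickle=True).item(); s=np.load("side.npy",allow_pickle=True).item()
def P(pts,o,k,z): return back(c,(np.float64(pts)+.5)/k-.5+o,z)
b=P([(180,172),(188,283),(622,152),(630,262)],(350,205),8,.07)
n=P([(73,235)],(350,205),8,.055)
cr=P([(80,115),(95,362),(538,97),(551,340)],(350,205),8,.01)
t=P([(632,85),(642,272),(80,98),(75,285)],(135,215),7,.12)
for nm,q in(("body",b),("cradle",cr),("tube",t)):
    A,B=(q[0]+q[1])/2,(q[2]+q[3])/2
    print(nm,A.round(4),B.round(4),"len",np.linalg.norm(A-B),"w",np.linalg.norm(q[0]-q[1]),np.linalg.norm(q[2]-q[3]),"mid",(A+B)/2,"dir",np.degrees(np.arctan2(*(A-B)[1::-1])))
print("nozzle",n)
E
```

```text
body [ 0.4981 -0.1822  0.07  ] [ 0.5026 -0.3194  0.07  ] len 0.1372662121367052 w 0.0337441949907536 0.033734388003432134 mid [ 0.50032527 -0.25082699  0.07      ] dir 91.89802859244307
cradle [ 0.4989 -0.1646  0.01  ] [ 0.5034 -0.3136  0.01  ] len 0.1490733170555162 w 0.07904391807075743 0.0784187183035553 mid [ 0.50113592 -0.23908267  0.01      ] dir 91.75512068296476
tube [0.4825 0.168  0.12  ] [0.4799 0.3509 0.12  ] len 0.1829444214961026 w 0.0611820660379248 0.0610524246387033 mid [0.48116029 0.25942015 0.12      ] dir -89.18807649759516
nozzle [[ 0.49709459 -0.15112567  0.055     ]]
```

Sizes match the given ones: body 137 mm against 140, cradle 149 against 150, tube 183 against 180. That puts the thermometer origin at about (0.500,-0.236), heading 91.8°, and the plug at about (0.482,0.169). Next is the helper that works out the jog values.

```bash
cat >> h.py <<'E'
from scipy.spatial.transform import Rotation as Ro
def Rgoal(yaw): # tool down, tool y at yaw deg
    a=np.radians(yaw); y=np.array([np.cos(a),np.sin(a),0]); z=np.array([0,0,-1.])
    return Ro.from_matrix(np.c_[np.cross(y,z),y,z])
def go(pos,yaw=1.8):
    s=robot.read_state(); R=Ro.from_rotvec(s["orientation"])
    print("t",round(s["t"],2),"tcp",np.round(s["tool_pos"],4),"q",np.round(s["q"],2),"open",round(s["opening"],4),"F",np.round(s["force"],1))
    print("shift",(R.inv().apply(np.array(pos)-s["tool_pos"])/.2).round(3),"turn",((R.inv()*Rgoal(yaw)).as_rotvec()/(np.pi/2)).round(3))
E
python3 -c "
from h import *
go([.5,-.236,.17])"
```

```text
t 0.1 tcp [ 0.2482 -0.5457  0.2177] q [-1.23  0.13  1.49  0.    1.52 -0.09] open 0.0929 F [ 0.2 -0.2  0.1]
shift [ 1.787 -0.888  0.24 ] turn [-0.001 -0.001 -0.748]
```

Request:
jog_arm(
  rows=[
    [[0.18,-0.09,0.02],[0,0,-0.08]],
    [[0.36,-0.18,0.05],[0,0,-0.16]],
    [[0.54,-0.27,0.07],[0,0,-0.24]],
    [[0.72,-0.36,0.1],[0,0,-0.32]],
    [[0.9,-0.45,0.12],[0,0,-0.4]],
  ],
  hand=-1,
  squeeze=40,
)

```text
t: 0.6
tool_pos: [0.3755, -0.3881, 0.1938]
orientation: [-2.71, -1.588, 0.0]
force: [-0.6, -0.7, -0.3]
opening: 0.0929
gripper_force: 0.0
```

```bash
python3 -c "
from h import *
go([.5,-.236,.17])"
```

```text
t 0.6 tcp [ 0.3755 -0.3881  0.1938] q [-0.9  -0.02  1.69  0.    1.47 -0.39] open 0.0929 F [-0.6 -0.7 -0.3]
shift [0.968 0.172 0.119] turn [-0.001 -0.    -0.345]
```

Request:
jog_arm(
  rows=[
    [[0.24,0.04,0.03],[0,0,-0.08]],
    [[0.48,0.08,0.06],[0,0,-0.17]],
    [[0.72,0.13,0.09],[0,0,-0.26]],
    [[0.96,0.17,0.12],[0,0,-0.34]],
    [[0.96,0.17,0.12],[0,0,-0.34]],
  ],
)

```text
t: 1.1
tool_pos: [0.5014, -0.2342, 0.1691]
orientation: [-2.188, -2.251, -0.002]
force: [-0.8, 0.5, 0.8]
opening: 0.0929
gripper_force: 0.0
```

Request:
jog_arm(
  rows=[
    [[0,0,0],[0,0,0]],
    [[0,0,0],[0,0,0]],
  ],
)

```text
t: 1.3
tool_pos: [0.4986, -0.2403, 0.1705]
orientation: [-2.203, -2.24, 0.001]
force: [-0.2, -0.5, -0.1]
opening: 0.0931
gripper_force: 0.0
```

```bash
python3 -c "
from h import *
go([.5,-.236,.036])"
```

```text
t 1.3 tcp [ 0.4986 -0.2403  0.1705] q [-0.54  0.03  1.68 -0.    1.43 -0.56] open 0.0931 F [-0.2 -0.5 -0.1]
shift [0.021 0.008 0.673] turn [-0.     0.    -0.009]
```

Request:
jog_arm(
  rows=[
    [[0.02,0,0.13],[0,0,-0.01]],
    [[0.02,0,0.26],[0,0,-0.01]],
    [[0.02,0,0.4],[0,0,-0.01]],
    [[0.02,0,0.4],[0,0,-0.01]],
    [[0.02,0,0.4],[0,0,-0.01]],
  ],
)

```text
t: 1.8
tool_pos: [0.4983, -0.2365, 0.0909]
orientation: [-2.185, -2.256, 0.001]
force: [-0.4, 0.4, 0.4]
opening: 0.0928
gripper_force: 0.0
```

```bash
python3 -c "
from h import *
go([.5,-.236,.036])
c=snap('side'); cv2.imwrite('pics/s1.png',cv2.resize(c['frame'][100:240,180:400,::-1],None,fx=3.6,fy=3.6,interpolation=cv2.INTER_CUBIC))"
```

```text
t 1.8 tcp [ 0.4983 -0.2365  0.0909] q [-0.54  0.1   1.76 -0.    1.28 -0.57] open 0.0928 F [-0.4  0.4  0.4]
shift [0.002 0.009 0.275] turn [-0.001 -0.     0.   ]
```

View pics/s1.png

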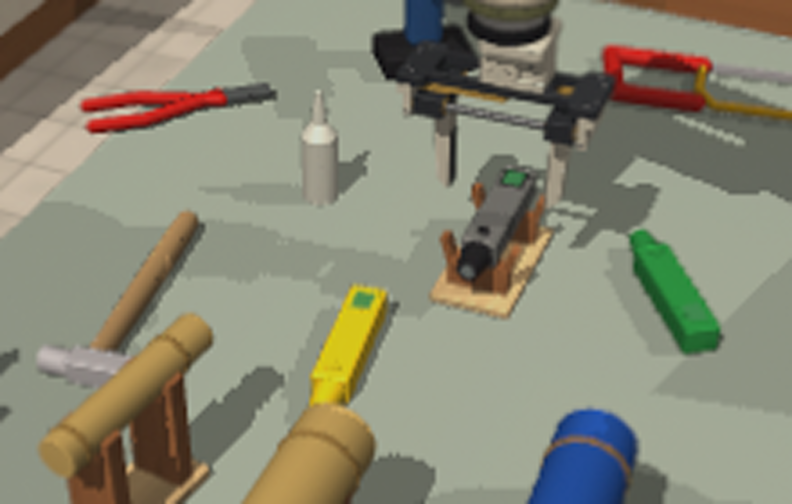

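The fingers, at about (447,170) and (557,190) in the crop, straddle the thermometer centrally and are clear of the bottle. I'll go down and grip.

Request:
jog_arm(
  rows=[
    [[0,0.01,0.08],[0,0,0]],
    [[0,0.01,0.16],[0,0,0]],
    [[0,0.01,0.24],[0,0,0]],
    [[0,0.01,0.27],[0,0,0]],
    [[0,0.01,0.27],[0,0,0]],
  ],
)

```text
t: 2.35
tool_pos: [0.4998, -0.2345, 0.0345]
orientation: [-2.181, -2.257, 0.001]
force: [0.3, 0.6, 0.7]
opening: 0.0932
gripper_force: 0.0
```

Request:
jog_arm(
  rows=[
    [[0,0,0],[0,0,0]],
    [[0,0,0],[0,0,0]],
    [[0,0,0],[0,0,0]],
    [[0,0,0],[0,0,0]],
    [[0,0,0],[0,0,0]],
  ],
  hand=1,
  squeeze=30,
)

```text
t: 2.85
tool_pos: [0.5014, -0.2355, 0.037]
orientation: [2.183, 2.259, 0.0]
force: [0.6, -1.0, -0.3]
opening: 0.0575
gripper_force: 0.0
```

Request:
jog_arm(
  rows=[
    [[0,0,0],[0,0,0]],
    [[0,0,0],[0,0,0]],
    [[0,0,0],[0,0,0]],
    [[0,0,0],[0,0,0]],
    [[0,0,0],[0,0,0]],
  ],
)

```text
t: 3.35
tool_pos: [0.5011, -0.2354, 0.0366]
orientation: [-2.183, -2.259, 0.0]
force: [-1.2, -0.4, 1.7]
opening: 0.0356
gripper_force: 30.0
```

```bash
python3 -c "
from h import *
go([.4874,.0135,.101])"
```

```text
t 3.35 tcp [ 0.5011 -0.2354  0.0366] q [-0.53  0.17  1.79 -0.    1.18 -0.57] open 0.0356 F [-1.2 -0.4  1.7]
shift [ 1.246 -0.026 -0.322] turn [-0.    -0.     0.002]
```

Gripped: opening 36 mm at 30 N. Now I'll lift.

Request:
jog_arm(
  rows=[
    [[0,0,-0.05],[0,0,0]],
    [[0,0,-0.12],[0,0,0]],
    [[0,0,-0.2],[0,0,0]],
    [[0,0,-0.27],[0,0,0]],
    [[0,0,-0.32],[0,0,0]],
  ],
)

```text
t: 3.85
tool_pos: [0.5021, -0.2359, 0.1033]
orientation: [2.181, 2.257, 0.001]
force: [0.9, -0.5, -2.3]
opening: 0.0355
gripper_force: 30.0
```

Request:
jog_arm(
  rows=[
    [[0.1,0,0],[0,0,0]],
    [[0.25,0,0],[0,0,0]],
    [[0.4,-0.01,0],[0,0,0]],
    [[0.55,-0.02,0],[0,0,0]],
    [[0.65,-0.02,0],[0,0,0]],
  ],
)

```text
t: 4.35
tool_pos: [0.4925, -0.1039, 0.1012]
orientation: [-2.182, -2.26, -0.001]
force: [1.5, 0.7, -2.7]
opening: 0.0358
gripper_force: 30.0
```

Request:
jog_arm(
  rows=[
    [[0.1,0,0],[0,0,0]],
    [[0.2,0,0],[0,0,0]],
    [[0.3,0,0],[0,0,0]],
    [[0.38,0,0],[0,0,0]],
    [[0.4,0,0],[0,0,0]],
  ],
)

```text
t: 4.85
tool_pos: [0.4901, -0.0243, 0.1013]
orientation: [2.181, 2.261, 0.001]
force: [0.4, 1.0, -2.2]
opening: 0.0358
gripper_force: 30.0
```

```bash
python3 -c "
from h import *
go([.4874,.0135,.1016])"
```

```text
t 4.85 tcp [ 0.4901 -0.0243  0.1013] q [-0.15 -0.08  1.92  0.    1.3  -0.19] open 0.0358 F [ 0.4  1.  -2.2]
shift [ 0.189 -0.007 -0.002] turn [ 0.    -0.     0.003]
```

Request:
jog_arm(
  rows=[
    [[0.05,0,0],[0,0,0]],
    [[0.1,-0.01,0],[0,0,0]],
    [[0.15,-0.01,0],[0,0,0]],
    [[0.18,-0.01,0],[0,0,0]],
    [[0.19,-0.01,0],[0,0,0]],
  ],
)

```text
t: 5.35
tool_pos: [0.4867, 0.0129, 0.1006]
orientation: [-2.183, -2.26, -0.0]
force: [-0.1, -0.1, -2.8]
opening: 0.0357
gripper_force: 30.0
```

Request:
jog_arm(
  rows=[
    [[0,0,0],[0,0,0]],
    [[0,0,0],[0,0,0]],
    [[0,0,0],[0,0,0]],
    [[0,0,0],[0,0,0]],
    [[0,0,0],[0,0,0]],
  ],
)

```text
t: 5.85
tool_pos: [0.4867, 0.0121, 0.1006]
orientation: [-2.184, -2.259, 0.0]
force: [-0.6, 0.3, -2.9]
opening: 0.036
gripper_force: 30.0
```

```bash
python3 - <<'E'
from h import *
go([.4874,.0135,.1016])
th=np.radians(91.8); d=np.array([np.cos(th),np.sin(th),0])
ims=[]
for n,(r,cc) in (("top",(190,130)),("side",(150,200))):
    c=snap(n); s=robot.read_state(); o=np.array(s["tool_pos"])+[0,0,.0184]
    f=c["frame"][:,:,::-1].copy()
    g=cv2.resize(f[r:r+120,cc:cc+160],None,fx=5,fy=5,interpolation=cv2.INTER_CUBIC)[:300 if n=="top" else 600]
    k=lambda P:[tuple(int(v) for v in ((p+.5-[cc,r])*5)) for p in proj(c,P)]
    a,b=k([o+.085*d,o+.155*d]); cv2.line(g,a,b,(0,0,255),1)
    E=np.array([.4825,.169,.12]); u=np.linspace(0,2*np.pi,40)
    for q in k([E+.032*np.array([np.cos(v),0,np.sin(v)]) for v in u]): cv2.circle(g,q,1,(255,0,255),-1)
    cv2.circle(g,k([E])[0],3,(255,0,0),-1)
    cv2.imwrite(f"pics/r_{n}.png",g)
E
```

```text
t 5.85 tcp [0.4867 0.0121 0.1006] q [-0.08 -0.09  1.93 -0.    1.3  -0.11] open 0.036 F [-0.6  0.3 -2.9]
shift [ 0.007  0.004 -0.005] turn [-0.     0.     0.002]
```

View pics/r_side.png

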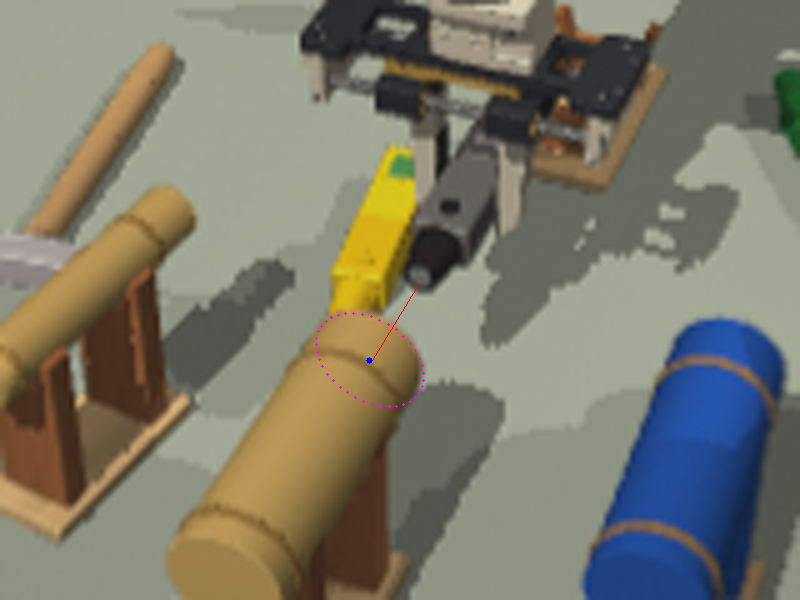

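View pics/r_top.png

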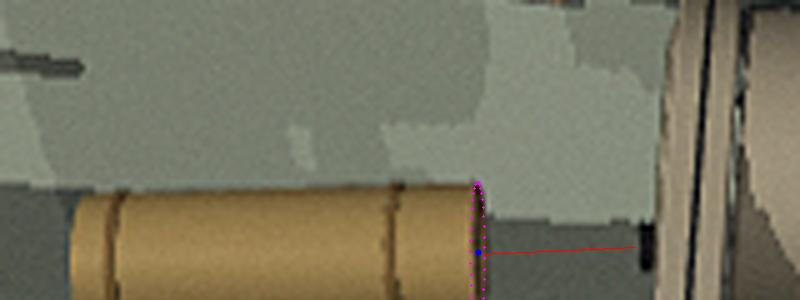

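Both overlays agree. The predicted rim (magenta) sits on the real rim, and the line of sight runs from the nozzle, at about (420,280) in the side crop, to the plug centre with a gap of about 70 mm. I'll hold it still.

Request:
jog_arm(
  rows=[
    [[0,0,0],[0,0,0]],
    [[0,0,0],[0,0,0]],
    [[0,0,0],[0,0,0]],
    [[0,0,0],[0,0,0]],
    [[0,0,0],[0,0,0]],
  ],
)

```text
t: 6.45
tool_pos: [0.4867, 0.0123, 0.1006]
orientation: [-2.183, -2.259, -0.0]
force: [0.5, 0.5, -2.1]
opening: 0.0357
gripper_force: 30.0
```

Request:
jog_arm(
  rows=[
    [[0,0,0],[0,0,0]],
    [[0,0,0],[0,0,0]],
    [[0,0,0],[0,0,0]],
    [[0,0,0],[0,0,0]],
    [[0,0,0],[0,0,0]],
  ],
)

```text
t: 6.95
tool_pos: [0.4867, 0.0123, 0.1006]
orientation: [-2.183, -2.259, -0.0]
force: [-0.3, 0.5, -2.5]
opening: 0.0357
gripper_force: 30.0
```

Request:
jog_arm(
  rows=[
    [[0,0,0],[0,0,0]],
    [[0,0,0],[0,0,0]],
    [[0,0,0],[0,0,0]],
    [[0,0,0],[0,0,0]],
    [[0,0,0],[0,0,0]],
  ],
)

```text
t: 7.45
tool_pos: [0.4867, 0.0123, 0.1007]
orientation: [-2.183, -2.259, -0.0]
force: [0.1, 0.0, -2.3]
opening: 0.0358
gripper_force: 30.0
```

Request:
jog_arm(
  rows=[
    [[0,0,0],[0,0,0]],
    [[0,0,0],[0,0,0]],
    [[0,0,0],[0,0,0]],
    [[0,0,0],[0,0,0]],
    [[0,0,0],[0,0,0]],
  ],
)

```text
t: 7.95
tool_pos: [0.4867, 0.0123, 0.1007]
orientation: [2.183, 2.259, 0.0]
force: [-0.9, 0.0, -2.7]
opening: 0.0355
gripper_force: 30.0
```

Request:
jog_arm(
  rows=[
    [[0,0,0],[0,0,0]],
    [[0,0,0],[0,0,0]],
    [[0,0,0],[0,0,0]],
    [[0,0,0],[0,0,0]],
    [[0,0,0],[0,0,0]],
  ],
)

```text
t: 8.45
tool_pos: [0.4867, 0.0122, 0.1007]
orientation: [-2.183, -2.259, 0.0]
force: [-0.2, 0.4, -2.5]
opening: 0.036
gripper_force: 30.0
```

```bash
python3 -c "
from h import *
go([.5011,-.2354,.1016])"
```

```text
t 8.45 tcp [0.4867 0.0122 0.1007] q [-0.08 -0.09  1.93 -0.    1.3  -0.11] open 0.036 F [-0.2  0.4 -2.5]
shift [-1.24   0.03  -0.005] turn [-0.     0.     0.002]
```

The tool held still for about 3 s. Now I'll take it back to the cradle.

Request:
jog_arm(
  rows=[
    [[-0.1,0,0],[0,0,0]],
    [[-0.25,0.01,0],[0,0,0]],
    [[-0.4,0.01,0],[0,0,0]],
    [[-0.55,0.02,0],[0,0,0]],
    [[-0.65,0.02,0],[0,0,0]],
  ],
)

```text
t: 8.95
tool_pos: [0.4953, -0.1194, 0.1008]
orientation: [2.184, 2.258, -0.0]
force: [0.1, 0.0, -2.9]
opening: 0.0357
gripper_force: 30.0
```

Request:
jog_arm(
  rows=[
    [[-0.15,0,0],[0,0,0]],
    [[-0.3,0,0],[0,0,0]],
    [[-0.45,0.01,0],[0,0,0]],
    [[-0.56,0.01,0],[0,0,0]],
    [[-0.59,0.01,0],[0,0,0]],
  ],
)

```text
t: 9.45
tool_pos: [0.5011, -0.2377, 0.1007]
orientation: [2.185, 2.256, -0.001]
force: [0.3, 1.0, -2.6]
opening: 0.0358
gripper_force: 30.0
```

Request:
jog_arm(
  rows=[
    [[0,0,0],[0,0,0]],
    [[0,0,0],[0,0,0]],
    [[0,0,0],[0,0,0]],
    [[0,0,0],[0,0,0]],
    [[0,0,0],[0,0,0]],
  ],
)

```text
t: 9.95
tool_pos: [0.5013, -0.2347, 0.1007]
orientation: [2.182, 2.26, 0.0]
force: [0.4, 0.2, -2.3]
opening: 0.036
gripper_force: 30.0
```

```bash
python3 -c "
from h import *
go([.5011,-.2354,.0375])"
```

```text
t 9.95 tcp [ 0.5013 -0.2347  0.1007] q [-0.53  0.09  1.75  0.    1.3  -0.57] open 0.036 F [ 0.4  0.2 -2.3]
shift [-0.003 -0.001  0.316] turn [ 0.    -0.     0.002]
```

Request:
jog_arm(
  rows=[
    [[0,0,0.08],[0,0,0]],
    [[0,0,0.16],[0,0,0]],
    [[0,0,0.23],[0,0,0]],
    [[0,0,0.28],[0,0,0]],
    [[0,0,0.29],[0,0,0]],
  ],
)

```text
t: 10.45
tool_pos: [0.4996, -0.2345, 0.04]
orientation: [-2.181, -2.256, 0.001]
force: [-1.1, 0.4, -2.6]
opening: 0.036
gripper_force: 30.0
```

Request:
jog_arm(
  rows=[
    [[0,0,0.01],[0,0,0]],
    [[0,0,0.02],[0,0,0]],
    [[0,0,0.025],[0,0,0]],
    [[0,0,0.03],[0,0,0]],
    [[0,0,0.03],[0,0,0]],
  ],
)

```text
t: 10.95
tool_pos: [0.5013, -0.2355, 0.0369]
orientation: [2.183, 2.259, 0.0]
force: [-1.2, -0.2, -1.8]
opening: 0.0358
gripper_force: 30.0
```

At seat height, so I'll release.

Request:
jog_arm(
  rows=[
    [[0,0,0],[0,0,0]],
    [[0,0,0],[0,0,0]],
    [[0,0,0],[0,0,0]],
    [[0,0,0],[0,0,0]],
    [[0,0,0],[0,0,0]],
  ],
  hand=-1,
)

```text
t: 11.45
tool_pos: [0.5013, -0.2355, 0.0368]
orientation: [2.183, 2.259, 0.0]
force: [0.2, 0.1, -0.7]
opening: 0.0709
gripper_force: 0.0
```

Request:
jog_arm(
  rows=[
    [[0,0,0],[0,0,0]],
    [[0,0,0],[0,0,0]],
    [[0,0,0],[0,0,0]],
    [[0,0,0],[0,0,0]],
    [[0,0,0],[0,0,0]],
  ],
)

```text
t: 11.95
tool_pos: [0.5012, -0.2354, 0.0366]
orientation: [-2.183, -2.259, -0.0]
force: [-0.3, 0.9, 0.4]
opening: 0.093
gripper_force: 0.0
```

Request:
jog_arm(
  rows=[
    [[0,0,-0.1],[0,0,0]],
    [[0,0,-0.25],[0,0,0]],
    [[0,0,-0.4],[0,0,0]],
    [[0,0,-0.55],[0,0,0]],
    [[0,0,-0.65],[0,0,0]],
  ],
)

```text
t: 12.45
tool_pos: [0.5019, -0.2358, 0.1693]
orientation: [2.181, 2.257, 0.001]
force: [1.1, 0.5, 0.8]
opening: 0.093
gripper_force: 0.0
```

Request:
jog_arm(
  rows=[
    [[-0.2,0,-0.1],[0,0,0]],
    [[-0.4,-0.2,-0.1],[0,0,0]],
    [[-0.6,-0.4,-0.1],[0,0,0]],
    [[-0.8,-0.5,-0.1],[0,0,0]],
    [[-0.8,-0.5,-0.1],[0,0,0]],
  ],
)

```text
t: 12.95
tool_pos: [0.4036, -0.4027, 0.1868]
orientation: [2.188, 2.254, -0.003]
force: [0.2, 1.3, -0.4]
opening: 0.0929
gripper_force: 0.0
```

Request:
jog_arm(
  rows=[
    [[0,0,0],[0,0,0]],
    [[0,0,0],[0,0,0]],
    [[0,0,0],[0,0,0]],
    [[0,0,0],[0,0,0]],
    [[0,0,0],[0,0,0]],
  ],
)

```text
t: 13.45
tool_pos: [0.4074, -0.3978, 0.1867]
orientation: [2.181, 2.261, 0.0]
force: [0.0, 0.1, 0.3]
opening: 0.093
gripper_force: 0.0
```

```bash
python3 - <<'E'
from h import *
go([.5,-.24,.2])
c=snap("top"); f=c["frame"][:,:,::-1]
cv2.imwrite("pics/end.png",cv2.resize(f[100:280,340:460],None,fx=3.3,fy=3.3,interpolation=cv2.INTER_CUBIC))
E
```

```text
t 13.45 tcp [ 0.4074 -0.3978  0.1867] q [-0.86  0.06  1.62  0.    1.46 -0.9 ] open 0.093 F [0.  0.1 0.3]
shift [ 0.772  0.491 -0.067] turn [ 0.    -0.     0.003]
```

View pics/end.png

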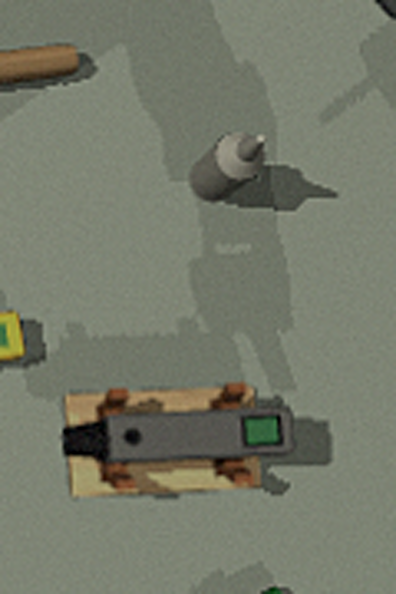

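The thermometer is back in its cradle, screen up, with the nozzle at (65,438) to the left as before. The bottle has not moved and the gripper is clear, so I'll hand in.

```bash
python3 -c "
from h import *
print(robot.close_job())"
```

```text
the job is handed in; nothing more can be done
None
```

I held the thermometer still for about 3 s roughly 7 cm in front of the thick tube's plug, laid it back in its cradle, released it and handed the job in at about 13.5 s; no verdict came back.

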